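Hold the glass cell in the light path

TASK

Wind the key on top of the lamp head clockwise, regripping as needed, until it is fully wound against its stop. Then take the tall glass cell out of the rack, gripping it by its two broad frosted faces only (never touch the clear windows), and hold it upright in the light path midway between lamp and sensor, so that the beam goes squarely in through the middle of one clear window and out through the other. Finish still holding it there in the gripper, without bumping the glass on the lamp, sensor or base, and leave everything else where it stands.

Things in the scene. Friction and masses are not known exactly. Their poses are not given: they have to be found in the camera images.
- bench: Light bench fixed to the table: aluminium base 70 x 274 x 18 mm (x, y, z); grey lamp head (76 mm in x, y = -147 to -67 mm) and black sensor head (60 mm in x, y = 67 to 117 mm), flat tops 105 mm above the table. Origin on the table below the middle of the beam; z up, y from lamp to sensor.
- beam_mid (a point): Middle of the light path, 80 mm above the table; axes as bench: y along the beam, x across it, z up. The beam is a thin ray. A lens tube of 24 mm diameter sticks out 12 mm from each head, leaving a clear gap of 110 mm between the tubes (y = -55 to 55 mm here); below the gap lies only the 18 mm base.
- key_grip (a point): Centre of the key's upright steel blade, on its vertical turning axis, 133 mm above the table over the lamp head (bench y = -107 mm); turns with the key. Blade 36 mm long (its x), 8 mm thick (y), 24 mm high (z), lower edge 16 mm above the lamp's top. Under it a 10 mm shaft and a flat 40 mm disc, 6 mm high, with a white mark towards +x.
- key (a joint): Winding of the key, rad: 0 run down, 3.0 fully wound at a hard stop; grows clockwise seen from above. At 0 the blade's x lies along the bench's x. Starts at 0 to 0.5. The spring and friction need 0.1 Nm at first, 0.15 Nm at the end; let go, it stays where it is.
- rack: Black block 190 x 50 x 26 mm fixed to the table, with three rectangular pockets in a row along its x axis, 60 mm apart, 26 x 16 mm, 14 mm deep (floor 12 mm above the table). Origin under its centre, z up. One cell stands in each pocket, in any order.
- cell: Tall closed glass cell 24 x 14 x 64 mm (x, y, z), 30 to 60 g, upright in the rack, x along the rack's x. The broad faces (23 mm wide, at +y and -y, 14 mm apart) are frosted, whitish, opaque: grip these. The narrow faces (at +x and -x, 10 mm wide, 0.5 mm proud) are clear windows; light passes along x. A small stopper stands 2 mm above the top. Origin: centre of the underside.
- cell_mid (a point): Centre of the tall cell, 32 mm above its underside; axes as cell.
- short_a: A short glass cell like the tall one but 40 mm high, in the rack; not to be used. Origin at the centre of its underside.
- short_b: Another short cell, as short_a.
- connector: Brass coaxial adapter standing upright, 20 mm diameter, 34 mm high; origin at the centre of its underside. Bystander.
- screwdriver: Screwdriver 170 mm long with a black handle, lying on the table. Bystander.
- meter: Black multimeter 160 x 80 x 44 mm lying on its back; origin at the centre of its underside, x along its length. Bystander.
- tape: Roll of grey tape lying flat, 90 mm diameter, 19 mm high; origin at the centre of its underside. Bystander.
- spool: White spool standing upright, 50 mm diameter, 46 mm high; origin at the centre of its underside. Bystander.

How it is judged:
On the way, in this order (a step that is already met when the one before it is completed fails the run):
1. the key is wound to within 0.2 rad of its stop (value of joint key above 2.8 rad), for 0.2 s.
2. the tall cell is gripped by its two frosted faces and lifted clear of the rack (height (world z) of cell above 0.03 m and contact force between the fingers and cell_c0 above 1 N and contact force between the fingers and cell_c1 above 1 N), for 0.2 s.
3. the tall cell is upright and square in the beam (x of cell_mid in the frame of beam_mid between -0.004 and 0.004 m and y of cell_mid in the frame of beam_mid between -0.03 and 0.03 m and z of cell_mid in the frame of beam_mid between -0.02 and 0.02 m and angle between the x axis of cell and the y axis of beam_mid, either way round below 0.15 rad and angle between cell's own z axis and vertical below 0.15 rad), for 0.2 s.
At the end, for the whole second after the job is handed in: Key within 0.2 rad of its stop; tall cell still, held by both fingers on its frosted faces, clear of the bench; its centre within 4 mm of the beam sideways, 20 mm in height, 30 mm of mid-gap along the beam; window axis within 0.15 rad of the beam, upright within 0.15 rad (all of step 3 and value of joint key above 2.8 rad and contact force between the fingers and cell_c0 above 1 N and contact force between the fingers and cell_c1 above 1 N and contact force between cell and bench below 0.2 N and linear speed of cell below 0.02 m/s); the arm keeps its last pose, push and grip.
It fails at once if a finger touches a clear window of the tall cell (over 0.5 N) (contact force between the fingers and cell_c2 above 0.5 N or contact force between the fingers and cell_c3 above 0.5 N).
It fails at once if the tall cell is bumped against the lamp, sensor or base (over 3 N) (contact force between cell and bench above 3 N).
It fails at once if a short cell or a bystander is moved more than 30 mm (distance of any of short_a, short_b, connector, screwdriver, meter, tape, spool from where it was at the start of the episode above 0.03 m).
It also fails if it takes over 67 s, if anything falls off the work surface, if the arm or the gripper's body presses on something with over 40 N, if the wrist force passes 120 N, or if a joint passes its speed limit or range.

ROBOT

A 7-joint arm with a two-finger parallel gripper is mounted at the origin on the work surface. World frame = base frame: x ahead of the robot, y to its left, z up, the work surface at z = 0. Lengths are in m, angles in rad, forces in N, time in s.
With the tool pointing down it reaches from about 0.425 to 0.875 m from the base axis. Payload 4.7 kg.
Tool frame: the origin (TCP) lies midway between the tips of the shut fingers; the grasp point (between the pads) lies ctrl.grasp_offset behind it (ctrl.grasp_offset is the distance from the TCP to the grasp point, in m); z points along the fingers, y is the line along which they close (so a half turn about z gives the same grasp; the last joint's range is limited). The gripper opens to 87 mm and grips with 3 to 60 N. Pads are 19 mm wide; open, the fingers measure 117 mm over their backs; the gripper's body (75 mm by 190 mm) begins 51 mm behind the grasp point.
Start: joints at [1.21, 0.321, -0.07, 1.45, 0.023, 1.371, -0.057], TCP at [0.238, -0.605, 0.223] pointing down, gripper open.
Joint ranges: [-2.86, 2.86], [-0.3, 2.09], [-1.38, 1.24], [0.06, 2.45], [-1.56, 4.7], [0.09, 2.05], [-2.69, 2.69]. Speed limits (rad/s): [2.57, 2.57, 3.14, 3.14, 3.14, 3.14, 3.14].

INTERFACE

Orientations are given as a rotation vector (axis times angle).
In Python, from bench import ctrl gives the robot as it stands. The module is installed in compiled form; this text tells all that it offers.
- The arm moves only by the tool jog_arm, never from a script. Its argument "moves" is one flat list of numbers, 7 for each row, row after row: the shift along the tool's x, y, z in units of 30 cm (1.0 is 30 cm), then the turn, a rotation vector about the tool's x, y, z in units of 60 degrees (1.0 is 60 degrees), then the gripper's target within -1 to 1 (fully open at 1, half-way at 0, shut at -1). In form: [x, y, z, wx, wy, wz, fingers, x, y, z, wx, wy, wz, fingers, ...]. A call has exactly 8 rows; each row is the pose to reach, as a shift and turn from the pose commanded when the call began, along the tool's axes at that moment; what a row does not reach only later rows make up. A row lasts 1/8 s, in which the tool goes at most 62.5 mm and 10.7 degrees, less where a joint would pass 70% of its speed; a pose out of reach is approached as far as the arm can. A call with a number of a shift or a turn outside -1 to 1 is refused whole. A call with a gripper value outside its range is refused whole. The fingers move at their own pace and stop on an object; "newtons" is the grip in N (left out, the last holds). Time passes only in rows, so rows that repeat a pose let the fingers close, or fill a call up. It gives the time, the measured TCP pose, the force, the opening and the grip force at its end, in the units of the state.
- ctrl.get_state(): the state, without advancing time (a new reading comes with each control period).
- ctrl.get_image(name): name is "scene" or "top" or "wrist"; returns a dict with "pixels" (480x640x3 uint8, red, green, blue), "fx", "fy", "cx", "cy" (pixels), "dist" ([k1, k2, p1, p2, k3] as OpenCV has them; the pictures are not rectified), "xyz" and "rotation" of the camera in the world; the wrist camera has in their place "tool_from_camera" (4x4, takes a point from camera to tool coordinates, whose origin is the TCP and whose axes are the flange's). Camera axes: x right, y up, looking along -z (the intrinsics and any distortion apply to the point x, -y, -z); pixel columns grow to the right and rows downward; lengths in m; the calibration is good to about 2 mm. A picture is of the moment at which its call begins: read the wrist's pose just before it. There is no depth.
- ctrl.close_job(): hands the job in; it is judged then, once.
The state is a dict: "time": time; "joint_positions": joint angles; "qd": joint speeds; "joint_torque": joint torques, N m; "position": TCP position; "tool_rot": TCP orientation; "ft_force": force on the tool from outside, world axes, zero at the start; "torque": the same for the moment, N m; "grip_width": opening from 0.0 (shut) to 1.0 (fully open); "grip_force": force on a finger pad.
Only numpy, scipy, OpenCV 4.12 (cv2) and the standard library are available. Lean on these libraries where they do the work, as an engineer would, in place of code of your own. Each camera call takes 0.05 s, during which the arm holds its last target. There are 200 camera calls.

## Working session

There is one attempt and no reset: what is moved stays moved. The work goes in short steps, Python scripts to look and compute and a tool call to move; the robot and the scene stay as the last step left them, time stands still between calls to the robot, and variables do not carry over. Pictures are saved under pics/ and viewed, at most 10 in all, crops included, and the job is handed in when it is done.

Besides the shell and the picture viewer there is one more tool, called after "Call:" by a JSON object that holds its "method" and its "body", one argument or row to a line. jog_arm: Moves the arm, as the interface text tells. Its arguments: {"type":"object","properties":{"moves":{"type":"array"},"newtons":{"type":"number"}},"required":["moves"]}

```bash
mkdir -p pics; cat > h.py <<'E'
import numpy as np, cv2
from scipy.spatial.transform import Rotation as R
from bench import ctrl
def cam(name):
    s=ctrl.get_state(); im=ctrl.get_image(name)
    K=np.array([[im['fx'],0,im['cx']],[0,im['fy'],im['cy']],[0,0,1]])
    if name=='wrist':
        T=np.eye(4);T[:3,:3]=R.from_rotvec(s['tool_rot']).as_matrix();T[:3,3]=s['position']
        T=T@np.array(im['tool_from_camera'])
    else:
        T=np.eye(4);r=np.array(im['rotation']);T[:3,:3]=r if r.shape==(3,3) else R.from_rotvec(r).as_matrix();T[:3,3]=im['xyz']
    return dict(px=im['pixels'],K=K,d=np.array(im['dist'],float),T=T)
def ray(c,uv):
    p=cv2.undistortPoints(np.array(uv,float).reshape(-1,1,2),c['K'],c['d']).reshape(-1,2)
    v=np.c_[p[:,0],-p[:,1],-np.ones(len(p))]@c['T'][:3,:3].T
    return c['T'][:3,3],v
def onz(c,uv,z):
    o,v=ray(c,uv); return o+v*((z-o[2])/v[:,2])[:,None]
def proj(c,P):
    q=(np.array(P,float).reshape(-1,3)-c['T'][:3,3])@c['T'][:3,:3]
    q=q*[1,-1,-1]
    return cv2.projectPoints(q,np.zeros(3),np.zeros(3),c['K'],c['d'])[0].reshape(-1,2)
def save(c,n): cv2.imwrite('pics/'+n,cv2.cvtColor(c['px'],cv2.COLOR_RGB2BGR))
E
python3 - <<'E'
from h import *
import pickle
s=ctrl.get_state(); print(s, ctrl.grasp_offset)
for n in('top','scene'):
    c=cam(n); save(c,n+'0.png'); pickle.dump(c,open(n+'0.pkl','wb')); print(n,c['T'].round(3).tolist(),c['K'].round(1).tolist(),c['d'])
E
```

```text
{'time': 0.0, 'joint_positions': array([ 1.2100863 ,  0.32182514, -0.07007754,  1.45166083,  0.02265211,
        1.37082685, -0.05686937]), 'qd': array([ 1.25728739e-03, -2.03463903e-03,  8.56415156e-05,  8.64377551e-05,
       -1.05842267e-03, -1.52506626e-04, -5.24884945e-04]), 'joint_torque': array([ 5.74469232e-04, -4.91284740e+01, -4.03621383e-01, -3.12527883e+01,
       -6.39656698e-02,  4.37753170e-02,  1.75606178e-04]), 'position': array([ 0.2376892 , -0.60438291,  0.22146722]), 'tool_rot': array([-3.08473472e+00, -5.85061892e-01,  7.99309737e-04]), 'ft_force': array([-0.54613952,  0.29103051, -0.14764592]), 'torque': array([-0.05377196, -0.03496541, -0.02771975]), 'grip_force': 0.0, 'grip_width': 0.9981644625183679} 0.0187
top [[0.022, 0.994, -0.106, 0.421], [-1.0, 0.024, 0.013, 0.082], [0.015, 0.106, 0.994, 1.494], [0.0, 0.0, 0.0, 1.0]] [[559.7, 0.0, 311.9], [0.0, 559.7, 246.4], [0.0, 0.0, 1.0]] [0.00794773 0.         0.         0.         0.        ]
scene [[-0.687, -0.538, 0.489, 1.157], [0.727, -0.503, 0.467, 0.666], [-0.006, 0.676, 0.737, 1.032], [0.0, 0.0, 0.0, 1.0]] [[611.6, 0.0, 315.3], [0.0, 611.6, 232.3], [0.0, 0.0, 1.0]] [0.00276795 0.         0.         0.         0.        ]
```

View pics/top0.png

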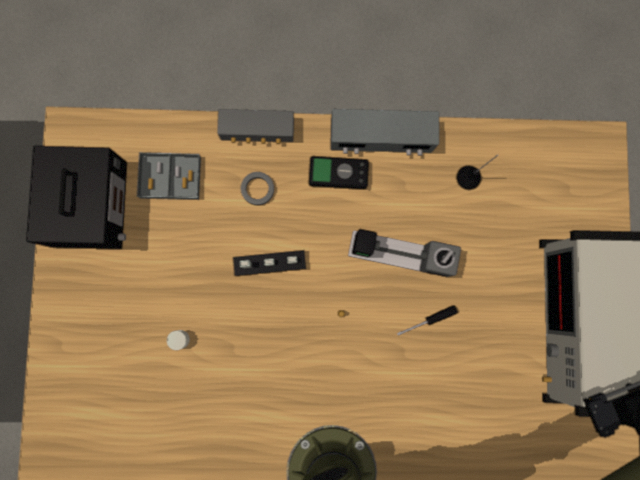

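View pics/scene0.png

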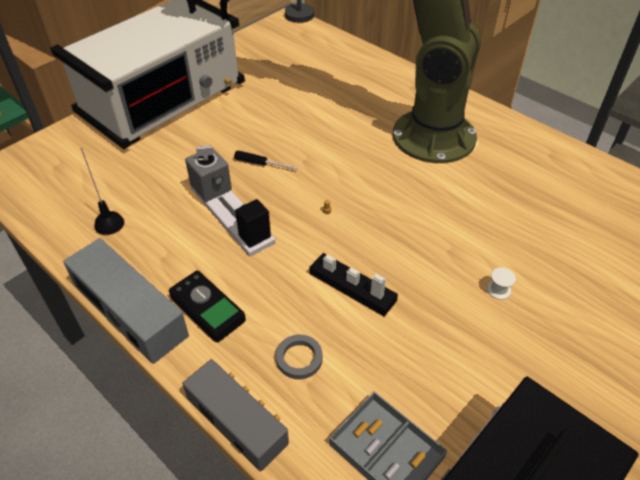

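The top view shows the lamp at about (442,257), the sensor at (365,243) and the rack at (269,262). In the scene view the tall cell is the right-hand one at (378,286), which is the left pocket in top at (244,264). Next, rough positions.

```bash
python3 - <<'E'
from h import *
import pickle
c=pickle.load(open('top0.pkl','rb')); d=pickle.load(open('scene0.pkl','rb'))
print('lamp',onz(c,[442,257],.105),'key',onz(c,[445,258],.133),'sensor',onz(c,[364,243],.105))
print('rack corners',onz(c,[[233,258],[303,250],[307,267],[236,275]],.026),'\ncells',onz(c,[[244,264],[269,262],[292,260]],[.076,.052,.052]))
print('scene: tall top',onz(d,[378,278],.076),'key',onz(d,[205,153],.133))
a=cv2.resize(c['px'][215:290,220:320],(800,600)//np.array(2),interpolation=3);b=cv2.resize(c['px'][215:290,345:470],(400,240),interpolation=3)
e=cv2.resize(d['px'][230:320,300:420],(400,300),interpolation=3);f=cv2.resize(d['px'][135:260,170:290],(312,300)if 0 else (288,300),interpolation=3)
m=np.zeros((600,800,3),np.uint8);m[:300,:400]=a;m[:240,400:]=b;m[300:,:400]=e;m[300:,400:688]=f
cv2.imwrite('pics/m.png',m[:,:,::-1])
E
```

```text
lamp [[ 0.55085614 -0.261451    0.105     ]] key [[ 0.5459624  -0.26189062  0.133     ]] sensor [[ 0.58134801 -0.06588319  0.105     ]]
rack corners [[0.54247291 0.26972814 0.026     ]
 [0.56799041 0.08646393 0.026     ]
 [0.52336363 0.07487269 0.026     ]
 [0.49802291 0.26022154 0.026     ]] 
cells [[0.52375311 0.23494398 0.076     ]
 [0.53217436 0.17333939 0.052     ]
 [0.53875554 0.11416031 0.052     ]]
scene: tall top [[0.52727658 0.23479952 0.076     ]] key [[ 0.55398185 -0.25500929  0.133     ]]
```

View pics/m.png

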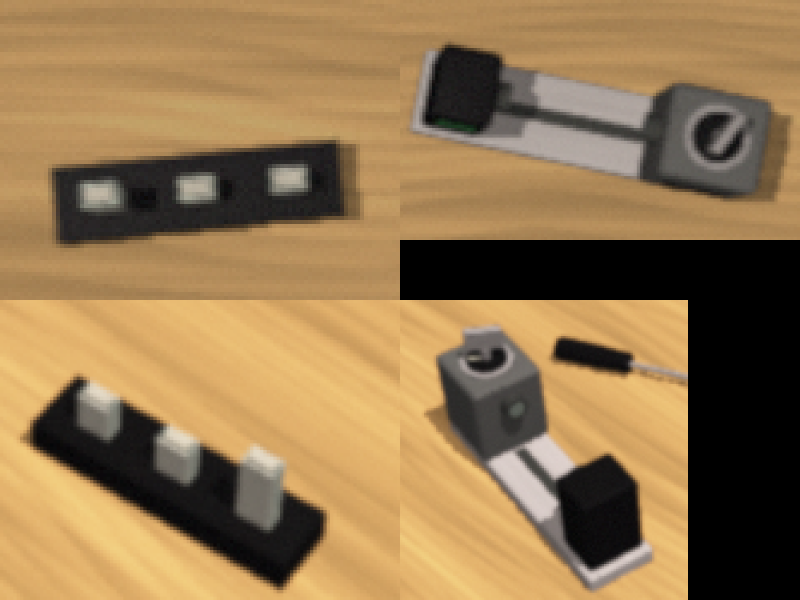

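The crops confirm the tall cell in the rack's +y pocket and the blade turned about 0.5 rad clockwise from bench x. A grasp with tool-x yaw near 2.49 leaves joint 7 room to wind in one grip. I'll move above the key with that yaw and use the wrist camera there.

```bash
cat >> h.py <<'E'
def go(pos,yaw,ref=None):
    """row numbers to reach TCP pos with tool down, tool-x yaw; from measured pose (or ref=(pos,rotvec))"""
    s=ctrl.get_state(); p,r=(s['position'],s['tool_rot']) if ref is None else ref
    M=R.from_rotvec(r); G=R.from_euler('z',yaw)*R.from_euler('x',np.pi)
    return np.r_[M.inv().apply(np.array(pos)-p)/.3,(M.inv()*G).as_rotvec()/(np.pi/3)].round(4)
def tyaw():
    x=R.from_rotvec(ctrl.get_state()['tool_rot']).as_matrix()[:,0]; return np.arctan2(x[1],x[0])
E
python3 - <<'E'
from h import *
print(tyaw(),go([.25,-.45,.33],.375+.6),go([.4,-.35,.33],.375+1.0))
E
```

```text
0.37483137819860146 [ 2.265e-01 -4.647e-01 -3.607e-01 -1.600e-03 -4.000e-04 -5.731e-01] [ 8.138e-01 -5.918e-01 -3.605e-01 -1.500e-03 -7.000e-04 -9.551e-01]
```

Call:
{"method": "jog_arm", "body": {
  "moves": [0, -0.1, -0.2, 0, 0, -0.1, 1, 0.1, -0.25, -0.35, 0, 0, -0.25, 1, 0.22, -0.45, -0.36, 0, 0, -0.4, 1, 0.35, -0.5, -0.36, 0, 0, -0.55, 1, 0.5, -0.52, -0.36, 0, 0, -0.7, 1, 0.65, -0.55, -0.36, 0, 0, -0.85, 1, 0.8, -0.59, -0.36, 0, 0, -0.955, 1, 0.8, -0.59, -0.36, 0, 0, -0.955, 1]
}}

```text
time: 1.1
position: [0.3998, -0.3485, 0.3302]
tool_rot: [-2.419, -2.003, -0.003]
ft_force: [-0.6, -0.1, 0.7]
grip_width: 0.998
grip_force: 0.0
```

```bash
python3 - <<'E'
from h import *
s=ctrl.get_state(); print(s['time'],s['position'],tyaw(),s['joint_positions'].round(2))
print(go([.549,-.259,.30],2.42)); print(ctrl.get_image('wrist')['tool_from_camera'])
E
```

```text
1.1 [ 0.39980102 -0.34849503  0.33015812] 1.3834941601653568 [ 1.    0.05 -0.35  1.56  0.02  1.54  0.47]
[ 0.3855  0.433   0.1014  0.0013 -0.0015 -0.9898]
[[-5.14113906e-04  9.59533598e-01  2.81593695e-01  7.74519978e-02]
 [ 9.99999795e-01  6.00804308e-04 -2.21518166e-04 -5.32158386e-05]
 [-3.81736828e-04  2.81593524e-01 -9.59533711e-01 -1.61392254e-01]
 [ 0.00000000e+00  0.00000000e+00  0.00000000e+00  1.00000000e+00]]
```

Call:
{"method": "jog_arm", "body": {
  "moves": [0.06, 0.07, 0.01, 0, 0, -0.15, 1, 0.12, 0.14, 0.03, 0, 0, -0.3, 1, 0.18, 0.21, 0.05, 0, 0, -0.45, 1, 0.24, 0.28, 0.07, 0, 0, -0.6, 1, 0.3, 0.35, 0.09, 0, 0, -0.75, 1, 0.385, 0.433, 0.1, 0, 0, -0.9, 1, 0.385, 0.433, 0.1, 0, 0, -0.99, 1, 0.385, 0.433, 0.1, 0, 0, -0.99, 1]
}}

```text
time: 2.15
position: [0.5455, -0.2658, 0.2999]
tool_rot: [-1.126, -2.932, 0.001]
ft_force: [-0.8, -0.3, -0.5]
grip_width: 1.001
grip_force: 0.0
```

```bash
python3 - <<'E'
from h import *
import pickle
s=ctrl.get_state(); print(s['time'],s['position'],tyaw(),s['joint_positions'].round(2))
c=cam('wrist'); save(c,'w1.png'); pickle.dump(c,open('w1.pkl','wb')); print(c['K'],c['d'])
E
```

```text
2.15 [ 0.54547897 -0.2658096   0.29989695] 2.4081937209259587 [ 0.84  0.24 -0.53  1.43  0.12  1.51  1.16]
[[402.73799967   0.         316.01326128]
 [  0.         402.73799967 235.13388926]
 [  0.           0.           1.        ]] [-0.07646556  0.          0.          0.          0.        ]
```

View pics/w1.png

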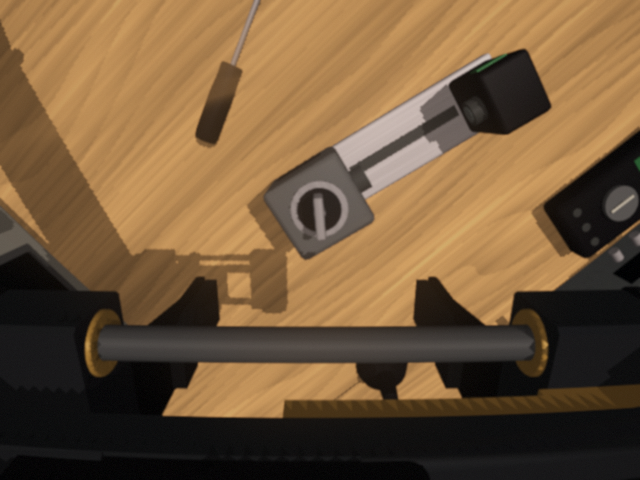

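The wrist view shows the lamp top around (320,205) and the blade running from about (318,195) to (320,237). The base strip leads to the sensor at about (500,92). I'll crop for sub-pixel edges.

```bash
python3 - <<'E'
import cv2
a=cv2.imread('pics/w1.png')
cv2.imwrite('pics/w1c.png',cv2.resize(a[140:265,255:385],(624,600),interpolation=cv2.INTER_CUBIC))
E
```

```text
(no output)
```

View pics/w1c.png

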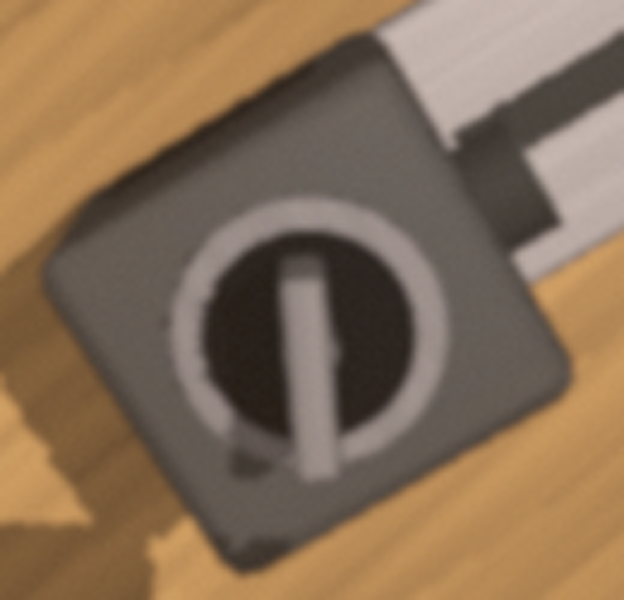

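```bash
python3 - <<'E'
from h import *
import pickle
c=pickle.load(open('w1.pkl','rb'))
f=lambda L:np.array(L,float)/4.8+[255,140]
b=onz(c,f([[301,278],[318,478]]),.145); d=b[0]-b[1]
print('blade',b,'len',np.linalg.norm(d),'mid',b.mean(0),'yaw',np.arctan2(d[1],d[0]))
e=onz(c,f([[205,331],[415,331],[310,230],[310,432]]),.111);print('disc',e[:2].mean(0),e[2:].mean(0),np.linalg.norm(e[0]-e[1]))
k=onz(c,f([[45,270],[240,575],[572,375],[375,30]]),.105);print('lamp',k,k.mean(0),[np.linalg.norm(k[i]-k[i-1]) for i in range(4)],[np.arctan2(*(k[i]-k[i-1])[1::-1]) for i in range(4)])
t=b.mean(0);t[2]=.138-.0187+.0
print(go([t[0],t[1],.17],np.arctan2(d[1],d[0])),go(t,np.arctan2(d[1],d[0])))
E
```

```text
blade [[ 0.5347715  -0.25444283  0.145     ]
 [ 0.56253616 -0.27551554  0.145     ]] len 0.03485592447438068 mid [ 0.54865383 -0.26497918  0.145     ] yaw 2.4923716559862754
disc [ 0.54829943 -0.26423789  0.111     ] [ 0.54850652 -0.2644241   0.111     ] 0.03893814714848023
lamp [[ 0.50740083 -0.29411881  0.105     ]
 [ 0.57649082 -0.30788415  0.105     ]
 [ 0.5890082  -0.23381113  0.105     ]
 [ 0.51568063 -0.21907536  0.105     ]] [ 0.54714512 -0.26372236  0.105     ] [np.float64(0.07549883320804196), np.float64(0.0704479361196405), np.float64(0.07512320651814973), np.float64(0.07479354663809429)] [np.float64(-1.6806853382019686), np.float64(-0.19666257802391388), np.float64(1.4033908860524535), np.float64(2.9432759919555913)]
[-0.006   0.0105  0.4337 -0.0011 -0.0005 -0.0816] [-6.100e-03  1.070e-02  6.027e-01 -1.100e-03 -5.000e-04 -8.160e-02]
```

Call:
{"method": "jog_arm", "body": {
  "moves": [-0.006, 0.01, 0.1, 0, 0, -0.08, 1, -0.006, 0.01, 0.25, 0, 0, -0.08, 0.2, -0.006, 0.01, 0.4, 0, 0, -0.08, 0.2, -0.006, 0.01, 0.5, 0, 0, -0.08, 0.2, -0.006, 0.01, 0.6, 0, 0, -0.08, 0.2, -0.006, 0.01, 0.6, 0, 0, -0.08, 0.2, -0.006, 0.01, 0.6, 0, 0, -0.08, -1, -0.006, 0.01, 0.6, 0, 0, -0.08, -1],
  "newtons": 40
}}

```text
time: 3.2
position: [0.5506, -0.264, 0.1224]
tool_rot: [0.998, 2.976, -0.001]
ft_force: [0.1, 0.5, 0.6]
grip_width: 0.455
grip_force: 0.0
```

Call:
{"method": "jog_arm", "body": {
  "moves": [0, 0, 0, 0, 0, 0, -1, 0, 0, 0, 0, 0, 0, -1, 0, 0, 0, 0, 0, 0, -1, 0, 0, 0, 0, 0, 0, -1, 0, 0, 0, 0, 0, 0, -1, 0, 0, 0, 0, 0, 0, -1, 0, 0, 0, 0, 0, 0, -1, 0, 0, 0, 0, 0, 0, -1]
}}

```text
time: 4.2
position: [0.5486, -0.2651, 0.1207]
tool_rot: [-0.999, -2.977, 0.004]
ft_force: [-4.4, -3.9, 3.0]
grip_width: 0.087
grip_force: 40.0
```

```bash
python3 - <<'E'
from h import *
s=ctrl.get_state(); print(s['time'],s['position'],tyaw(),s['joint_positions'].round(2),s['grip_width'],s['grip_force'],s['ft_force'],s['torque'])
E
```

```text
4.2 [ 0.54858635 -0.26507834  0.12068821] 2.493987883768034 [ 0.84  0.35 -0.52  1.67  0.19  1.18  1.19] 0.08690061638711664 40.00072543043643 [-4.38339992 -3.86664275  3.03047548] [-0.77619153  0.74443034 -0.02741169]
```

Call:
{"method": "jog_arm", "body": {
  "moves": [0, 0, 0, 0, 0, 0.1, -1, 0, 0, 0, 0, 0, 0.25, -1, 0, 0, 0, 0, 0, 0.4, -1, 0, 0, 0, 0, 0, 0.55, -1, 0, 0, 0, 0, 0, 0.7, -1, 0, 0, 0, 0, 0, 0.85, -1, 0, 0, 0, 0, 0, 0.95, -1, 0, 0, 0, 0, 0, 1, -1]
}}

```text
time: 5.2
position: [0.5491, -0.2648, 0.1207]
tool_rot: [2.355, 2.077, -0.003]
ft_force: [-2.9, -4.1, 1.5]
grip_width: 0.089
grip_force: 40.0
```

```bash
python3 - <<'E'
from h import *
s=ctrl.get_state(); print(s['time'],s['position'],tyaw(),s['joint_positions'].round(2),s['grip_width'],s['grip_force'],s['ft_force'],s['torque'])
E
```

```text
5.2 [ 0.54913156 -0.26482242  0.12069853] 1.4453491248896024 [ 0.71  0.33 -0.37  1.67  0.13  1.17  0.18] 0.0888850150928599 39.99980052933097 [-2.8647035  -4.117367    1.45210971] [-0.81755857  0.59417776  0.13856861]
```

Call:
{"method": "jog_arm", "body": {
  "moves": [0, 0, 0, 0, 0, 0.1, -1, 0, 0, 0, 0, 0, 0.25, -1, 0, 0, 0, 0, 0, 0.4, -1, 0, 0, 0, 0, 0, 0.55, -1, 0, 0, 0, 0, 0, 0.7, -1, 0, 0, 0, 0, 0, 0.85, -1, 0, 0, 0, 0, 0, 0.95, -1, 0, 0, 0, 0, 0, 1, -1]
}}

```text
time: 6.2
position: [0.5496, -0.2652, 0.1207]
tool_rot: [3.077, 0.621, -0.0]
ft_force: [-1.0, -4.8, 0.2]
grip_width: 0.088
grip_force: 40.0
```

Call:
{"method": "jog_arm", "body": {
  "moves": [0, 0, 0, 0, 0, 0.1, -1, 0, 0, 0, 0, 0, 0.2, -1, 0, 0, 0, 0, 0, 0.3, -1, 0, 0, 0, 0, 0, 0.34, -1, 0, 0, 0, 0, 0, 0.37, -1, 0, 0, 0, 0, 0, 0.37, -1, 0, 0, 0, 0, 0, 0.37, -1, 0, 0, 0, 0, 0, 0.37, -1]
}}

```text
time: 7.2
position: [0.5496, -0.2654, 0.1207]
tool_rot: [3.139, 0.019, 0.001]
ft_force: [-1.4, -5.0, 0.1]
grip_width: 0.087
grip_force: 40.0
```

```bash
python3 - <<'E'
from h import *
s=ctrl.get_state(); print(s['time'],s['position'],tyaw(),s['joint_positions'].round(2),s['grip_width'],s['grip_force'],s['ft_force'],s['torque'])
E
```

```text
7.2 [ 0.5496158  -0.26544865  0.12067749] 0.012416949403225594 [ 0.54  0.31 -0.17  1.68  0.06  1.16 -1.2 ] 0.08651091637976804 40.00001796986908 [-1.40796517 -5.01620685  0.05471006] [-1.05927589  0.21675662  0.06919884]
```

Call:
{"method": "jog_arm", "body": {
  "moves": [0, 0, 0, 0, 0, 0.03, -1, 0, 0, 0, 0, 0, 0.06, -1, 0, 0, 0, 0, 0, 0.08, -1, 0, 0, 0, 0, 0, 0.08, -1, 0, 0, 0, 0, 0, 0.08, -1, 0, 0, 0, 0, 0, 0.08, -1, 0, 0, 0, 0, 0, 0.08, -1, 0, 0, 0, 0, 0, 0.08, -1]
}}

```text
time: 8.2
position: [0.5496, -0.2655, 0.1207]
tool_rot: [3.136, -0.11, 0.001]
ft_force: [-1.1, -5.3, 0.3]
grip_width: 0.085
grip_force: 40.0
```

```bash
python3 - <<'E'
from h import *
s=ctrl.get_state(); print(s['time'],s['position'],tyaw(),s['joint_positions'].round(2),s['grip_width'],s['grip_force'],s['ft_force'],s['torque'])
E
```

```text
8.2 [ 0.54961701 -0.26551112  0.12070399] -0.0702454094064436 [ 0.53  0.31 -0.16  1.68  0.05  1.16 -1.28] 0.08487755793943844 40.00028462614864 [-1.10424851 -5.32774627  0.2980953 ] [-1.11470052  0.37230623  0.46943768]
```

Moment about z jumped to 0.47 Nm with the tool still held, so the key is on its stop, after 2.56 rad of turning. Now I release, rise and look down on the beam gap.

Call:
{"method": "jog_arm", "body": {
  "moves": [0, 0, 0, 0, 0, 0, 0, 0, 0, 0, 0, 0, 0, 0, 0, 0, -0.1, 0, 0, 0, 0.3, 0, 0, -0.25, 0, 0, 0, 1, 0, -0.1, -0.4, 0, 0, 0, 1, -0.05, -0.2, -0.55, 0, 0, 0, 1, -0.05, -0.35, -0.7, 0, 0, 0, 1, -0.05, -0.35, -0.7, 0, 0, 0, 1]
}}

```text
time: 9.2
position: [0.5449, -0.1514, 0.3354]
tool_rot: [-3.139, 0.096, -0.014]
ft_force: [0.1, -0.2, 0.1]
grip_width: 0.919
grip_force: 0.0
```

Call:
{"method": "jog_arm", "body": {
  "moves": [0, 0, 0, 0, 0, 0, 1, 0, 0, 0, 0, 0, 0, 1, 0, 0, 0, 0, 0, 0, 1, 0, 0, 0, 0, 0, 0, 1, 0, 0, 0, 0, 0, 0, 1, 0, 0, 0, 0, 0, 0, 1, 0, 0, 0, 0, 0, 0, 1, 0, 0, 0, 0, 0, 0, 1]
}}

```text
time: 10.2
position: [0.5422, -0.1575, 0.3306]
tool_rot: [3.14, -0.11, 0.0]
ft_force: [-1.1, -1.1, -0.1]
grip_width: 0.998
grip_force: 0.0
```

```bash
python3 - <<'E'
from h import *
import pickle
s=ctrl.get_state(); print(s['time'],s['position'],tyaw(),s['joint_positions'].round(2))
c=cam('wrist'); save(c,'w2.png'); pickle.dump(c,open('w2.pkl','wb'))
t=cv2.cvtColor(c['px'],cv2.COLOR_RGB2BGR)[60:330,120:480]
cv2.imwrite('pics/w2c.png',cv2.resize(t,(800,600),interpolation=cv2.INTER_CUBIC))
E
```

```text
10.2 [ 0.5421653  -0.15746045  0.33062288] -0.07018364072533398 [ 0.44  0.12 -0.22  1.48  0.03  1.54 -1.43]
```

View pics/w2c.png

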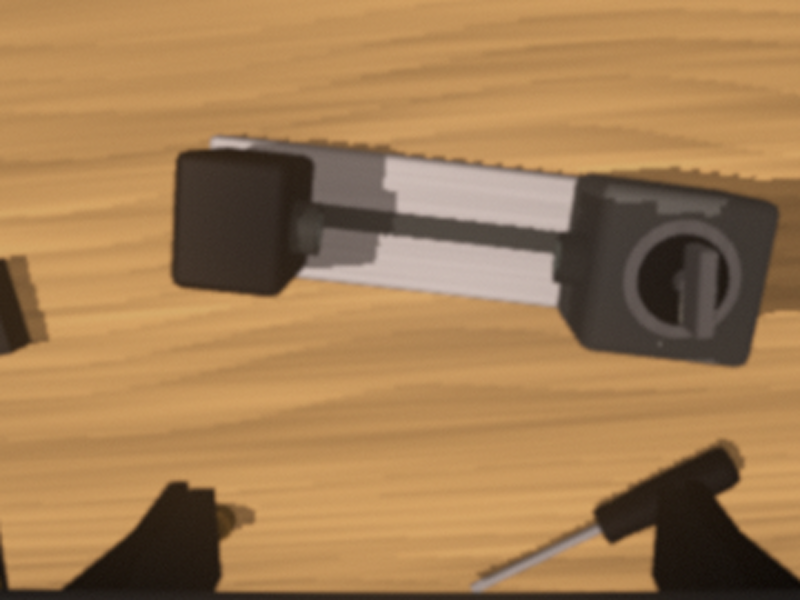

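The crop shows the base strip between sensor and lamp, and the blade lying nearly across the bench, as it should at 3.0 rad. I'll fit the base edges by saturation.

```bash
python3 - <<'E'
from h import *
import pickle
c=pickle.load(open('w2.pkl','rb'))
hsv=cv2.cvtColor(c['px'],cv2.COLOR_RGB2HSV); S=cv2.GaussianBlur(hsv[:,:,1],(3,3),0).astype(float)
def edges(x):
    col=S[:,x]; 
    ym=int(60+(215+(x-120)*2.222*0.125-35)/2.222)
    th=75
    def cross(d):
        y=ym
        while col[y]<th or col[y+d]<th: y+=d
        return y-d*(col[y]-th)/(col[y]-col[y-d])
    return cross(-1),cross(1)
print(S[110:200:3,330])
top=[];bot=[]
for x in range(270,366,3):
    t,b=edges(x)
    if x>=255:bot.append((x,b))
    if x>=262: top.append((x,t))
T=onz(c,top,.018);B=onz(c,bot,.018)
out=[]
for P in(T,B):
    l=cv2.fitLine(P[:,:2].astype(np.float32),cv2.DIST_HUBER,0,.01,.01).ravel(); l=l*np.sign(l[1]) if 0 else l
    r=np.abs((P[:,:2]-l[2:])@[-l[1],l[0]]); print(l,np.arctan(l[1]/l[0]),'res',r.max(),r.mean()); out.append(l)
d=out[0][:2]*np.sign(out[0][1])+out[1][:2]*np.sign(out[1][1]);d/=np.linalg.norm(d);n=np.array([d[1],-d[0]])
print('width',n@(out[0][2:]-out[1][2:]),'yaw bench x',np.arctan2(n[1],n[0]))
mid=(n@out[0][2:]+n@out[1][2:])/2
for k in([.5488,-.2650],[.5496,-.2655]): print('key off centreline',n@k-mid, 'origin',np.array(k)+.107*d, 'on line', n*mid+d*(d@np.array(k)+.107))
f=lambda L:np.array(L,float)/2.2222+[120,60]
k=onz(c,f([[778,210],[745,366],[180,152],[176,280]]),.105)[:,:2]; print('lamp/sensor corners in bench along,across:',[(d@p-(d@[.549,-.265]+.107),n@p-mid) for p in k])
E
```

```text
[134. 132. 132. 133. 132. 133. 131. 130.  53.  29.  29.  29.  29.  28.
  28.  29.  32.  47.  50.  47.  31.  30.  29.  28.  29.  29.  29.  31.
 103. 131.]
[ 0.18121402  0.9834437   0.60655755 -0.14774089] 1.3885756 res 0.0003773945835315424 0.00012599536257857364
[ 0.18621223  0.98250955  0.5346063  -0.15780582] 1.3834908 res 0.00013266136431201462 4.276066255866754e-05
width 0.06887758 yaw bench x -0.18476315
key off centreline -0.0007936083108186498 origin [ 0.56845737 -0.15982117] on line [ 0.56923746 -0.15996695]
key off centreline 8.463236838573973e-05 origin [ 0.56925737 -0.16032117] on line [ 0.56917417 -0.1603056 ]
lamp/sensor corners in bench along,across: [(np.float64(-0.14421890027871032), np.float64(0.03395421797360321)), (np.float64(-0.14407361386504486), np.float64(-0.03621041573789152)), (np.float64(0.11271615046421804), np.float64(0.028586716515798583)), (np.float64(0.11217400781378871), np.float64(-0.02633423177056393))]
```

Call:
{"method": "jog_arm", "body": {
  "moves": [0, -0.08, 0, 0, 0, -0.12, 1, 0, -0.18, 0, 0, 0, -0.25, 1, 0, -0.28, 0, 0, 0, -0.4, 1, -0.01, -0.4, 0, 0, 0, -0.55, 1, -0.02, -0.52, 0, 0, 0, -0.7, 1, -0.03, -0.65, 0, 0, 0, -0.85, 1, -0.04, -0.78, 0.02, 0, 0, -0.97, 1, -0.05, -0.9, 0.04, 0, 0, -1, 1]
}}

```text
time: 11.25
position: [0.546, 0.1144, 0.3186]
tool_rot: [2.772, 1.477, 0.001]
ft_force: [0.4, 0.3, -0.4]
grip_width: 0.999
grip_force: 0.0
```

```bash
python3 - <<'E'
from h import *
s=ctrl.get_state(); print(s['position'],tyaw(),s['joint_positions'].round(2)); print(go([.525,.235,.30],1.71))
E
```

```text
[0.54600925 0.11437543 0.3185813 ] 0.9791612015390392 [ 0.19  0.12 -0.49  1.51  0.06  1.52 -0.89]
[ 2.947e-01 -2.824e-01  6.190e-02  5.000e-04 -1.000e-04 -6.979e-01]
```

Call:
{"method": "jog_arm", "body": {
  "moves": [0.06, -0.06, 0, 0, 0, -0.12, 1, 0.14, -0.14, 0, 0, 0, -0.28, 1, 0.22, -0.21, 0.02, 0, 0, -0.42, 1, 0.295, -0.28, 0.04, 0, 0, -0.57, 1, 0.295, -0.28, 0.06, 0, 0, -0.7, 1, 0.295, -0.28, 0.06, 0, 0, -0.7, 1, 0.295, -0.28, 0.06, 0, 0, -0.7, 1, 0.295, -0.28, 0.06, 0, 0, -0.7, 1]
}}

```text
time: 12.25
position: [0.5264, 0.2328, 0.3009]
tool_rot: [2.064, 2.368, 0.001]
ft_force: [0.1, 0.5, 0.0]
grip_width: 0.999
grip_force: 0.0
```

```bash
python3 - <<'E'
from h import *
import pickle
s=ctrl.get_state(); print(s['time'],s['position'],tyaw(),s['joint_positions'].round(2))
c=cam('wrist'); save(c,'w3.png'); pickle.dump(c,open('w3.pkl','wb'))
p=proj(c,[[.525,.235,.076],[.525,.235,.026]]);print(p)
x,y=p[0].astype(int);x0=x-70;y0=y-50;print(x0,y0)
t=cv2.cvtColor(c['px'],cv2.COLOR_RGB2BGR)[y0:y0+105,x0:x0+140]
cv2.imwrite('pics/w3c.png',cv2.resize(t,(800,600),interpolation=cv2.INTER_CUBIC))
E
```

```text
12.25 [0.52637807 0.23275451 0.3008895 ] 1.707685684518845 [ 0.09  0.18 -0.63  1.5   0.11  1.49 -0.41]
[[314.69393035 197.29217394]
 [314.79572586 188.53978456]]
244 147
```

View pics/w3c.png

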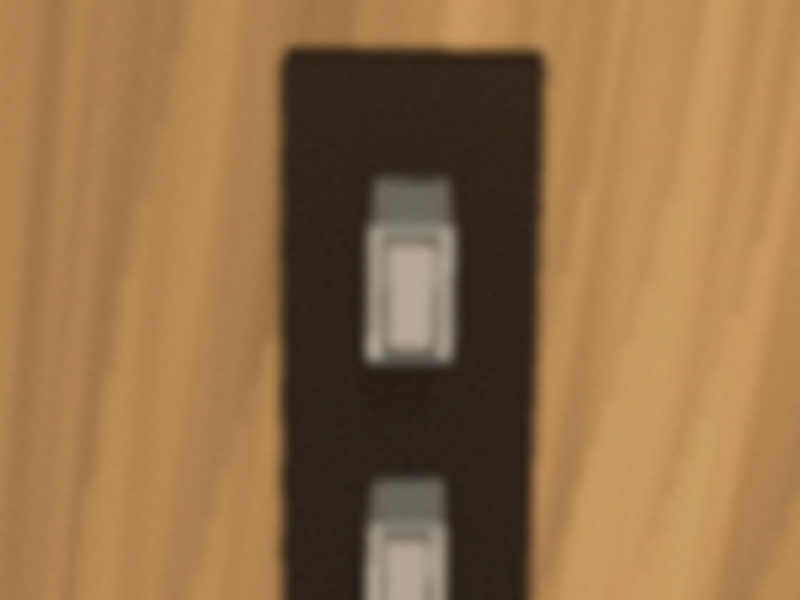

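The tall cell's top face spans crop x 365–457, y 222–364, aligned with the rack.

```bash
python3 - <<'E'
from h import *
import pickle
c=pickle.load(open('w3.pkl','rb'))
f=lambda L:np.array(L,float)/5.7143+[244,147]-.4
q=onz(c,f([[365,222],[457,222],[457,364],[365,364]]),.076);print(q,q.mean(0),np.linalg.norm(q[1]-q[0]),np.linalg.norm(q[2]-q[1]))
g=c['px'].max(2).astype(float); E=[]
for side in(-1,1):
    P=[]
    for y in range(160,250,3):
        x=int(244+411/5.714)+side*13
        th=75
        while g[y,x]<th: x+=side
        P.append((x-side*(g[y,x]-th)/(g[y,x]-g[y,x-side]),y))
    W=onz(c,P,.026); l=cv2.fitLine(W[:,:2].astype(np.float32),cv2.DIST_HUBER,0,.01,.01).ravel(); l[:2]*=np.sign(l[1]);E.append(l)
    print(l,np.arctan2(l[1],l[0]))
d=E[0][:2]+E[1][:2];d/=np.linalg.norm(d);n=np.array([-d[1],d[0]]);mid=(n@E[0][2:]+n@E[1][2:])/2;yaw=np.arctan2(d[1],d[0])
print('width',n@(E[0][2:]-E[1][2:]),'yaw',yaw,'cell off centreline',n@q.mean(0)[:2]-mid)
t=q.mean(0)
for z in(.12,.057-.0187): print(go([t[0],t[1],z],yaw))
E
```

```text
[[0.51652284 0.24556616 0.076     ]
 [0.53192807 0.2476774  0.076     ]
 [0.53539384 0.22333191 0.076     ]
 [0.51972743 0.22118564 0.076     ]] [0.52589305 0.23444028 0.076     ] 0.015549231433848842 0.02459093922188231
[-0.12329733  0.9923698   0.5027939   0.22446997] 1.6944082
[-0.12213874  0.99251306  0.5518611   0.21661574] 1.6932408
width 0.047732472 yaw 1.6938245 cell off centreline -0.00028185281711912147
[ 5.600e-03 -1.100e-03  6.028e-01  5.000e-04  1.000e-04  1.360e-02]
[ 5.600e-03 -1.200e-03  8.752e-01  5.000e-04  1.000e-04  1.360e-02]
```

Call:
{"method": "jog_arm", "body": {
  "moves": [0.005, -0.001, 0.1, 0, 0, 0.013, 0.2, 0.005, -0.001, 0.25, 0, 0, 0.013, 0.2, 0.005, -0.001, 0.4, 0, 0, 0.013, 0.2, 0.005, -0.001, 0.55, 0, 0, 0.013, 0.2, 0.005, -0.001, 0.7, 0, 0, 0.013, 0.2, 0.005, -0.001, 0.82, 0, 0, 0.013, 0.2, 0.005, -0.001, 0.87, 0, 0, 0.013, 0.2, 0.005, -0.001, 0.87, 0, 0, 0.013, 0.2],
  "newtons": 15
}}

```text
time: 13.3
position: [0.5253, 0.2345, 0.0392]
tool_rot: [-2.078, -2.356, 0.001]
ft_force: [0.0, 0.3, 0.9]
grip_width: 0.603
grip_force: 0.0
```

Call:
{"method": "jog_arm", "body": {
  "moves": [0, 0, 0, 0, 0, 0, 0.2, 0, 0, 0, 0, 0, 0, -0.3, 0, 0, 0, 0, 0, 0, -1, 0, 0, 0, 0, 0, 0, -1, 0, 0, 0, 0, 0, 0, -1, 0, 0, 0, 0, 0, 0, -1, 0, 0, 0, 0, 0, 0, -1, 0, 0, 0, 0, 0, 0, -1]
}}

```text
time: 14.3
position: [0.5255, 0.2347, 0.0395]
tool_rot: [2.078, 2.356, -0.0]
ft_force: [-0.4, 0.3, 0.3]
grip_width: 0.162
grip_force: 15.0
```

```bash
python3 - <<'E'
from h import *
s=ctrl.get_state(); print(s['time'],s['position'],tyaw(),s['joint_positions'].round(2),s['grip_width']*87,s['grip_force'],s['ft_force'],s['torque'])
E
```

```text
14.3 [0.52551746 0.23468615 0.03952624] 1.6964071691809566 [ 0.03  0.39 -0.59  1.82  0.25  1.01 -0.53] 14.057485981164506 15.00005044246791 [-0.38964045  0.2580762   0.34426007] [-0.0348079  -0.07854723  0.00601943]
```

Call:
{"method": "jog_arm", "body": {
  "moves": [0, 0, -0.03, 0, 0, 0, -1, 0, 0, -0.08, 0, 0, 0, -1, 0, 0, -0.15, 0, 0, 0, -1, 0, 0, -0.25, 0, 0, 0, -1, 0, 0, -0.37, 0, 0, 0, -1, 0, 0, -0.5, 0, 0, 0, -1, 0, 0, -0.62, 0, 0, 0, -1, 0, 0, -0.7, 0, 0, 0, -1]
}}

```text
time: 15.3
position: [0.5259, 0.2353, 0.2529]
tool_rot: [2.076, 2.355, 0.005]
ft_force: [0.5, 0.6, -1.2]
grip_width: 0.16
grip_force: 15.0
```

```bash
python3 - <<'E'
from h import *
s=ctrl.get_state(); print(s['time'],s['position'],tyaw(),s['joint_positions'].round(2),s['grip_width']*87,s['grip_force'],s['ft_force'])
print(go([.547,.03,.25],1.54),go([.569,-.160,.25],1.386))
E
```

```text
15.3 [0.52585359 0.23525077 0.25291255] 1.6967417546890244 [ 0.09  0.2  -0.63  1.58  0.12  1.4  -0.43] 13.913785906397313 15.000050836242735 [ 0.47192608  0.62514352 -1.22471325]
[-0.6876 -0.016   0.0093  0.0032 -0.0007  0.1497] [-1.3251e+00 -2.2800e-02  8.9000e-03  3.1000e-03 -1.0000e-03  2.9670e-01]
```

Call:
{"method": "jog_arm", "body": {
  "moves": [-0.04, 0, 0, 0, 0, 0, -1, -0.12, 0, 0, 0, 0, 0.03, -1, -0.22, 0, 0, 0, 0, 0.06, -1, -0.34, -0.005, 0, 0, 0, 0.09, -1, -0.46, -0.01, 0, 0, 0, 0.12, -1, -0.57, -0.012, 0, 0, 0, 0.15, -1, -0.65, -0.015, 0, 0, 0, 0.15, -1, -0.7, -0.016, 0, 0, 0, 0.15, -1]
}}

```text
time: 16.3
position: [0.5467, 0.0228, 0.2487]
tool_rot: [-2.26, -2.182, 0.002]
ft_force: [-0.8, 0.2, -1.2]
grip_width: 0.16
grip_force: 15.0
```

```bash
python3 - <<'E'
from h import *
s=ctrl.get_state(); print(s['time'],s['position'],tyaw(),s['grip_force'])
print(go([.569,-.160,.25],1.386))
E
```

```text
16.3 [0.54669895 0.02281369 0.24869328] 1.5356992143045654 15.000307644659188
[-6.064e-01  9.570e-02 -4.200e-03 -1.400e-03  6.000e-04  1.430e-01]
```

Call:
{"method": "jog_arm", "body": {
  "moves": [-0.06, 0.01, 0, 0, 0, 0.02, -1, -0.15, 0.025, 0, 0, 0, 0.05, -1, -0.27, 0.04, 0, 0, 0, 0.08, -1, -0.4, 0.06, 0, 0, 0, 0.11, -1, -0.51, 0.08, 0, 0, 0, 0.14, -1, -0.58, 0.092, 0, 0, 0, 0.143, -1, -0.605, 0.096, 0, 0, 0, 0.143, -1, -0.605, 0.096, 0, 0, 0, 0.143, -1]
}}

```text
time: 17.3
position: [0.5703, -0.156, 0.2494]
tool_rot: [-2.412, -2.012, -0.0]
ft_force: [0.0, 0.5, -1.0]
grip_width: 0.158
grip_force: 15.0
```

Call:
{"method": "jog_arm", "body": {
  "moves": [0, 0, 0, 0, 0, 0, -1, 0, 0, 0, 0, 0, 0, -1, 0, 0, 0, 0, 0, 0, -1, 0, 0, 0, 0, 0, 0, -1, 0, 0, 0, 0, 0, 0, -1, 0, 0, 0, 0, 0, 0, -1, 0, 0, 0, 0, 0, 0, -1, 0, 0, 0, 0, 0, 0, -1]
}}

```text
time: 18.3
position: [0.5701, -0.1566, 0.2495]
tool_rot: [2.413, 2.011, -0.0]
ft_force: [0.3, -0.5, -1.3]
grip_width: 0.162
grip_force: 15.0
```

```bash
python3 - <<'E'
from h import *
s=ctrl.get_state(); print(s['time'],s['position'],tyaw(),s['grip_force'])
print(go([.569,-.160,.0755],1.386))
c=cam('wrist');t=cv2.cvtColor(c['px'],cv2.COLOR_RGB2BGR)
for P in ([.569,-.160,.018],[.5493,-.2652,.145]): cv2.circle(t,tuple(proj(c,[P])[0].astype(int).tolist()),3,(0,0,255),1)
cv2.imwrite('pics/w4.png',t)
E
```

```text
18.3 [ 0.57012756 -0.15660362  0.24954812] 1.3894886983654786 14.999842655961402
[-1.180e-02 -1.700e-03  5.802e-01  0.000e+00  1.000e-04  3.300e-03]
```

View pics/w4.png

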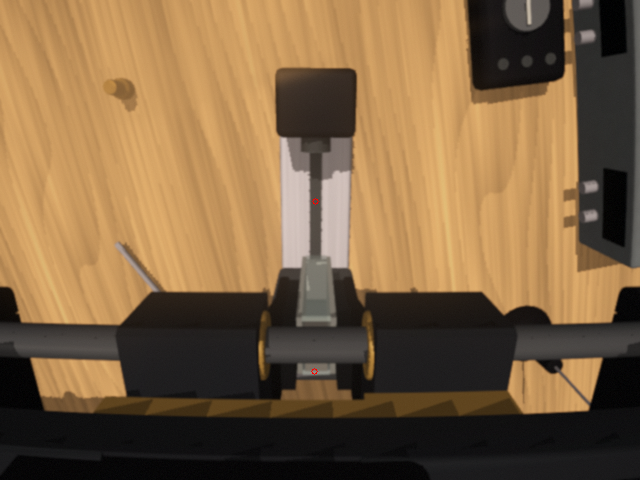

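The red marker at (315,201) sits on the base slot, and the cell at (316,290) lies parallel to the bench. Descending.

Call:
{"method": "jog_arm", "body": {
  "moves": [-0.012, -0.002, 0.04, 0, 0, 0.003, -1, -0.012, -0.002, 0.1, 0, 0, 0.003, -1, -0.012, -0.002, 0.18, 0, 0, 0.003, -1, -0.012, -0.002, 0.26, 0, 0, 0.003, -1, -0.012, -0.002, 0.34, 0, 0, 0.003, -1, -0.012, -0.002, 0.41, 0, 0, 0.003, -1, -0.012, -0.002, 0.46, 0, 0, 0.003, -1, -0.012, -0.002, 0.5, 0, 0, 0.003, -1]
}}

```text
time: 19.35
position: [0.5684, -0.1599, 0.0982]
tool_rot: [-2.416, -2.007, 0.001]
ft_force: [0.5, -0.4, -1.2]
grip_width: 0.156
grip_force: 15.0
```

Call:
{"method": "jog_arm", "body": {
  "moves": [0, 0, 0.02, 0, 0, 0, -1, 0, 0, 0.04, 0, 0, 0, -1, 0, 0, 0.06, 0, 0, 0, -1, 0, 0, 0.075, 0, 0, 0, -1, 0, 0, 0.08, 0, 0, 0, -1, 0, 0, 0.08, 0, 0, 0, -1, 0, 0, 0.08, 0, 0, 0, -1, 0, 0, 0.08, 0, 0, 0, -1]
}}

```text
time: 20.35
position: [0.569, -0.1601, 0.0757]
tool_rot: [2.416, 2.007, 0.0]
ft_force: [0.2, 0.0, -0.5]
grip_width: 0.158
grip_force: 15.0
```

```bash
python3 - <<'E'
from h import *
s=ctrl.get_state(); print(s['time'],s['position'],tyaw(),s['tool_rot'],s['grip_width']*87,s['grip_force'],s['ft_force'])
d=np.array([np.sin(.185),np.cos(.185)]);n=np.array([d[1],-d[0]]);e=s['position'][:2]-[.569,-.160];print('across',n@e,'along',d@e,'up',s['position'][2]+.0045-.08)
c=cam('scene');t=cv2.cvtColor(c['px'],cv2.COLOR_RGB2BGR)[90:270,150:390]
cv2.imwrite('pics/s5.png',cv2.resize(t,(800,600),interpolation=3))
E
```

```text
20.35 [ 0.56901155 -0.16005082  0.07574426] 1.386435444259169 [2.41620868e+00 2.00728982e+00 1.60735222e-04] 13.72678906532949 14.999909796752036 [ 0.16766496  0.02925237 -0.47139672]
across 2.0701041456977225e-05 along -4.7827751811457186e-05 up 0.0002442637245220064
```

View pics/s5.png

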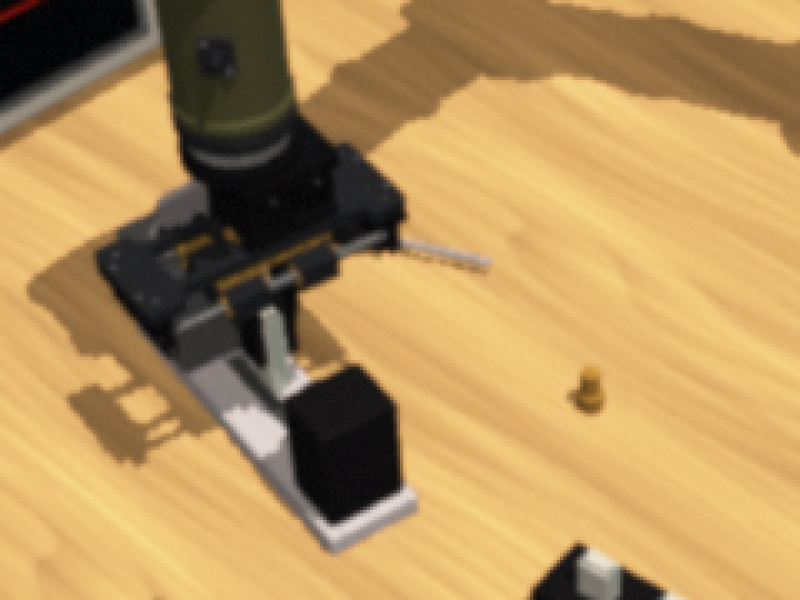

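The cell, at crop (275,350), hangs upright in the gap between the heads with nothing else disturbed. Pose error is under 1 mm and the contact force is small, so I'm handing in.

```bash
python3 -c "
from bench import ctrl
print(ctrl.close_job())"
```

```text
the job is handed in; nothing more can be done
None
```

I wound the key onto its stop (moment rose to 0.47 Nm) and handed in at 20 s with the tall cell gripped on its frosted faces at 15 N, within about 1 mm of mid-beam by my measurements; the system gave no verdict.

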